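Feed the cheese along the slicing board's fence

ROBOT

A 7-joint arm with a two-finger parallel gripper is mounted at the origin on the work surface. World frame = base frame: x ahead of the robot, y to its left, z up, the work surface at z = 0. Lengths are in m, angles in rad, forces in N, time in s.
With the tool pointing down it reaches from about 0.425 to 0.95 m from the base axis. Payload 16.7 kg.
Tool frame: the origin (TCP) lies between the finger pads; the fingertips stand 22 mm ahead of it and the grasp point (between the pads) lies 3 mm ahead of it (finger_overhang is the distance from the TCP to the fingertips, in m); z points along the fingers, y is the line along which they close (so a half turn about z gives the same grasp; the last joint's range is limited). The gripper opens to 94 mm and grips with 3 to 60 N. Pads are 16 mm wide; open, the fingers measure 119 mm over their backs; the gripper's body (75 mm by 177 mm) begins 78 mm behind the grasp point.
Start: joints at [0.974, 0.426, 0.074, 1.606, -0.034, 1.111, -0.067], TCP at [0.292, -0.608, 0.227] pointing down, gripper open.
Joint ranges: [-2.85, 2.85], [-0.5, 2.14], [-1.23, 1.37], [0.21, 2.46], [-1.02, 4.16], [0.16, 2.05], [-2.73, 2.73]. Speed limits (rad/s): [1.89, 1.89, 2.39, 2.39, 3.01, 3.01, 3.01].

INTERFACE

Orientations are given as a unit quaternion [w, x, y, z].
In Python, from plant import * gives the robot as it stands. The module is installed in compiled form; this text tells all that it offers.
- The arm moves only by the tool move_arm, never from a script. Its argument "increments" is a list that holds one entry, the list of rows, each a list of 7 numbers: the shift along the tool's x, y, z in cm, then the turn, a rotation vector about the tool's x, y, z in degrees, then the opening, from 0 (shut) to 1 (fully open). In form: [[[tx, ty, tz, rx, ry, rz, jaw], ...]]. A call has 1 to 10 rows; each row is the pose to reach, as a shift and turn from the pose commanded when the call began, along the tool's axes at that moment; what a row does not reach only later rows make up. A row lasts 1/10 s, in which the tool goes at most 50 mm and 8.59 degrees, less where a joint would pass 70% of its speed; a pose out of reach is approached as far as the arm can. A call with a gripper value outside its range is refused whole. The fingers move at their own pace and stop on an object; "newtons" is the grip in N (left out, the last holds). Time passes only in rows, so rows that repeat a pose let the fingers close. It gives the time, the measured TCP pose, the force, the opening and the grip force at its end, in the units of the state.
- observe(): the state, without advancing time (a new reading comes with each control period).
- get_image(name): name is "side" or "top"; returns a dict with "color" (400x640x3 uint8, blue, green, red), "intrinsics" (3x3 intrinsics, pixels), "extrinsics" (4x4, takes a point from world to camera coordinates). Camera axes: x right, y down, z forward; pixel columns grow to the right and rows downward; lengths in m; the calibration is good to about 2 mm. A picture is of the moment at which its call begins. There is no depth.
- hand_in(): hands the job in; it is judged then, once.
The state is a dict: "clock": time; "qpos": joint angles; "joint_vel": joint speeds; "effort": joint torques, N m; "position": TCP position; "ee_rot": TCP orientation; "contact_force": force on the tool from outside, world axes, zero at the start; "moment": the same for the moment, N m; "finger_gap": finger opening in m; "grasp_force": force on a finger pad.
Only numpy, scipy, OpenCV 4.12 (cv2) and the standard library are available. Lean on these libraries where they do the work, as an engineer would, in place of code of your own. Each camera call takes 0.05 s, during which the arm holds its last target. There are 200 camera calls.

TASK

Pick up the wooden pusher by its green handle and use its notched foot to set the red cheese block up for slicing: first press the block flush against the long aluminium fence of the slicing board near where it lies, then slide it along the fence, keeping it flush and flat on the board, until its leading end is up against the dark steel stop. Move the cheese only with the pusher, not with the gripper, then stand the pusher upright on the bare worktop, off the board, and let go; do not knock the pepper mill over.

Things in the scene. Friction and masses are not known exactly. Their poses are not given: they have to be found in the camera images.
- slicing_board: Fixed wooden board 170 (x) x 480 (y) x 18 mm thick. Origin: centre of its underside on the worktop, z up. Aluminium fence along the far +x edge: inner face at x = +65, y -230 to 230, 30 mm above the board. Dark steel stop across the +y end: face at y = +180, x -30 to 65, 35 mm above the board. Feed runs along +y. A flat folded wire bow lies beyond the stop.
- red_cheese: Loose red waxed block on the board, 60 (x) x 100 (y) x 45 mm high, 0.2 to 0.45 kg. Origin: centre of its underside, z up. Starts 25 to 40 mm (its middle) off the fence, up to 12 degrees askew, 160 mm or more short of home. Home: origin at x = +35, y = +130 mm in the board's frame, axes parallel. The like-sized yellow block is not wanted.
- pusher: Loose, upright on the worktop, 0.12 kg. L foot of pale wood walls 20 thick, 40 mm high: cheek x -10 to 10, y -10 to 100; heel x -10 to 60, y -10 to 10 mm; notch opens to +x+y. Turned like the board, cheek bears on the cheese's -x side, heel on its -y end. Green 20 mm square handle (sides along x, y) at x = y = 0, from 40 to 115 mm up. Origin: underside of foot below the handle; z up.
- pepper_mill: Dark wooden pepper mill, loose on the worktop on the other side (left or right, nearer the robot than the board) from the pusher; 52 mm wide, 118 mm high. Origin: centre of its underside, z up.

How it is judged:
By the outcome, as a careful person would: the job done as asked, in the order asked, and still so for the second after the job is handed in, with the robot touching nothing.
It also fails if it takes over 62 s, if anything falls off the work surface, if the arm or the gripper's body presses on something with over 40 N, if the wrist force passes 120 N, or if a joint passes its speed limit or range.

## Working session

There is one attempt and no reset: what is moved stays moved. The work goes in short steps, Python scripts to look and compute and a tool call to move; the robot and the scene stay as the last step left them, time stands still between calls to the robot, and variables do not carry over. Pictures are saved under pics/ and viewed, at most 10 in all, crops included, and the job is handed in when it is done.

Besides the shell and the picture viewer there is one more tool, called after ">>>" as name(argument=value, ...) on one line, values as JSON. move_arm: Moves the arm, as the interface text tells. Its arguments: {"type":"object","properties":{"increments":{"type":"array"},"newtons":{"type":"number"}},"required":["increments"]}

```bash
mkdir -p pics; ls
python3 - <<'E'
from plant import *
import cv2
s=observe();print(s)
for n in("top","side"):
    g=get_image(n);cv2.imwrite(f"pics/{n}0.png",g["color"]);print(n,g["intrinsics"].tolist(),g["extrinsics"].round(4).tolist())
E
```

```text
pics
{'clock': 0.0, 'qpos': array([ 0.97350522,  0.42670893,  0.07387435,  1.60656917, -0.03409806,
        1.11080858, -0.06708163]), 'joint_vel': array([-0.00076769, -0.00014698,  0.00058766,  0.00184796, -0.00098551,
        0.00121509, -0.00065247]), 'effort': array([ 1.33329198e-03, -9.35791254e+01,  3.66786540e+00, -4.54208672e+01,
       -4.87644318e-02,  2.01857724e-02,  2.22148701e-04]), 'position': array([ 0.29205004, -0.60811345,  0.22680839]), 'ee_rot': array([-5.88446780e-04,  9.75043358e-01,  2.22013671e-01, -1.85553071e-04]), 'contact_force': array([ 0.26469093, -0.82848799,  0.66148825]), 'moment': array([-0.0437856 , -0.01374821, -0.00735703]), 'grasp_force': 0.0, 'finger_gap': 0.09371673063194141}
top [[492.86846324191896, 0.0, 313.1134140975272], [0.0, 492.86846324191896, 196.39802911792597], [0.0, 0.0, 1.0]] [[-0.0123, -0.9999, -0.0036, 0.0049], [-0.9838, 0.0127, -0.1786, 0.4947], [0.1786, 0.0013, -0.9839, 1.0111], [0.0, 0.0, 0.0, 1.0]]
side [[365.0638025982417, 0.0, 312.46306812202636], [0.0, 365.0638025982417, 210.94485033929038], [0.0, 0.0, 1.0]] [[-0.9607, -0.277, 0.0195, 0.482], [-0.2127, 0.6889, -0.6929, 0.1658], [0.1785, -0.6698, -0.7207, 0.6932], [0.0, 0.0, 0.0, 1.0]]
```

View pics/top0.png

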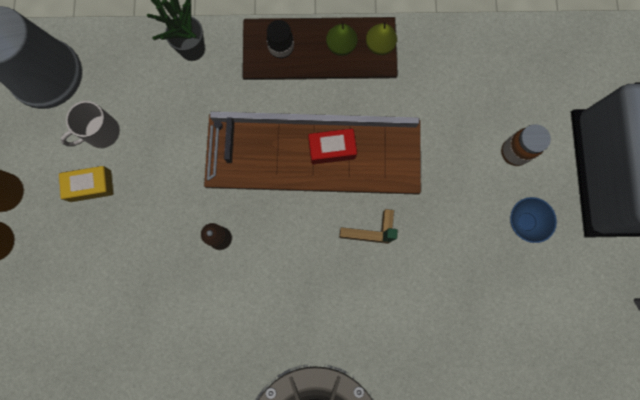

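View pics/side0.png

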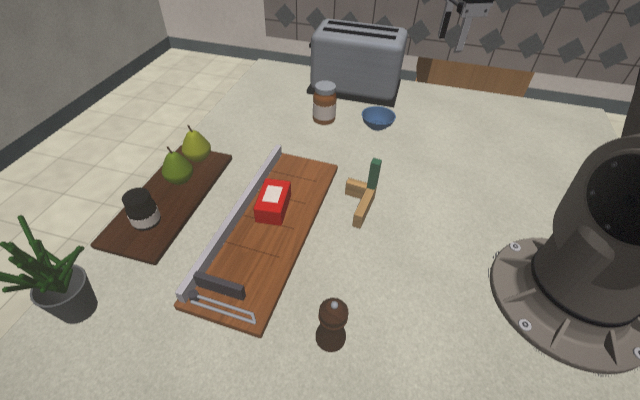

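The top view shows the board spanning columns 205–420 and rows 112–193, with the fence along its top edge and the stop near (229,140). The red cheese is at (332,145), the pusher's foot at (342–397, 210–242) with its handle at (391,235), and the mill at (216,236). The side view agrees.

```bash
cat > h.py <<'E'
from plant import *
import cv2, numpy as np
def cast(g,px,z):
    px=np.atleast_2d(np.asarray(px,float)); K,E=g["intrinsics"],g["extrinsics"]; R,t=E[:3,:3],E[:3,3]
    c=-R.T@t; d=(R.T@np.linalg.inv(K)@np.c_[px,np.ones(len(px))].T).T
    return c+d*((z-c[2])/d[:,2])[:,None]
def proj(g,P):
    E=g["extrinsics"]; p=(g["intrinsics"]@(E[:3,:3]@np.atleast_2d(P).T+E[:3,3:])).T
    return p[:,:2]/p[:,2:]
def mask(img,lo,hi,roi=None):
    m=cv2.inRange(cv2.cvtColor(img,cv2.COLOR_BGR2HSV),np.array(lo),np.array(hi))
    if roi: k=np.zeros_like(m); x0,y0,x1,y1=roi; k[y0:y1,x0:x1]=255; m&=k
    return m
def big(m):
    c=max(cv2.findContours(m,cv2.RETR_EXTERNAL,cv2.CHAIN_APPROX_NONE)[0],key=cv2.contourArea); return c[:,0,:]
def rect(P): # min-area rect of world xy
    r=cv2.minAreaRect((P[:,:2]*1000).astype(np.float32)); return np.round(r[0],1),np.round(r[1],1),round(r[2],2)
E
python3 - <<'E'
from h import *
g=get_image("top");im=g["color"]
hsv=cv2.cvtColor(im,cv2.COLOR_BGR2HSV)
for n,p in dict(board=(280,170),red=(318,150),redside=(335,159),hand=(392,236),foot=(360,235),fence=(300,118),stop=(229,140),tab=(280,220),mill=(216,236)).items(): print(n,hsv[p[1],p[0]])
z=cv2.resize(im[100:260,190:430],None,fx=3.3,fy=3.3,interpolation=cv2.INTER_CUBIC);cv2.imwrite("pics/z0.png",z)
E
```

```text
board [ 11 161  84]
red [  1 215 139]
redside [  1 194  50]
hand [ 74 110  67]
foot [ 17 116 119]
fence [117  17 132]
stop [114  26  50]
tab [ 33  18 129]
mill [10 93 41]
```

View pics/z0.png

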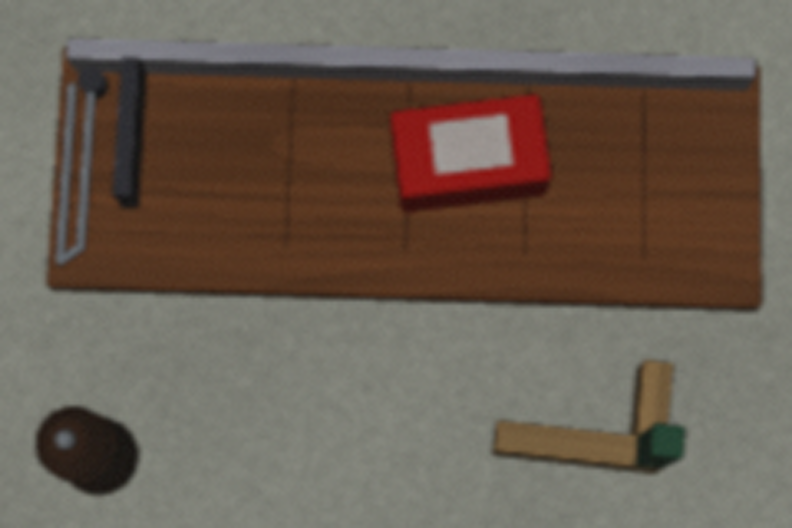

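The crop shows the fence's lit top over a dark inner face, and the stop at (124–140, 60–205). The cheese is skewed about 7°, with its left end nearer the fence gap. The pusher's notch opens up and left, so it is already turned roughly like the board.

```bash
cat > meas.py <<'E'
from h import *
g=get_image("top");im=g["color"]
gray=cv2.GaussianBlur(cv2.cvtColor(im,cv2.COLOR_BGR2GRAY),(3,3),0).astype(float)
def edge(col,r0,r1,ch,sgn):
    v=ch[r0:r1,col].astype(float); d=sgn*np.diff(v); i=int(d.argmax()); 
    o=0
    if 0<i<len(d)-1:
        den=d[i-1]-2*d[i]+d[i+1]; o=.5*(d[i-1]-d[i+1])/den if den else 0
    return r0+i+.5+o
def fit(P):
    vx,vy,x,y=cv2.fitLine((P[:,:2]).astype(np.float32),cv2.DIST_HUBER,0,.001,.001).ravel(); 
    if vy<0: vx,vy=-vx,-vy
    return np.array([x,y]),np.array([vx,vy])
cols=np.r_[240:410:3]
F=cast(g,[(c,edge(c,114,128,gray,-1)) for c in cols],.048)
S=cv2.cvtColor(im,cv2.COLOR_BGR2HSV)[...,1]
N=cast(g,[(c,edge(c,182,199,S,-1)) for c in cols],.009)
f,fd=fit(F);n,nd=fit(N)
print("fence dir deg",np.degrees(np.arctan2(-fd[0],fd[1])),"near",np.degrees(np.arctan2(-nd[0],nd[1])))
ey=fd; ex=np.array([ey[1],-ey[0]])
print("width fence-near (150)",(f-n)@ex)
rows=np.arange(135,185,3)
R=cast(g,[(edge(r,405,430,S.T,-1),r) for r in rows],.018)
L=cast(g,[(edge(r,198,212,S.T,1),r) for r in rows],.018)
yr,yl=np.median(R[:,:2]@ey),np.median(L[:,:2]@ey)
print("len (480)",yl-yr)
xf=((f@ex-.065)+(n@ex+.085))/2; yc=(yl+yr)/2
B=xf*ex+yc*ey; th=np.arctan2(-ey[0],ey[1]); print("board origin",B,"yaw",np.degrees(th))
tob=lambda P:np.c_[(P[:,:2]-B)@ex,(P[:,:2]-B)@ey]*1000
m=mask(im,(0,150,75),(6,255,255),(280,110,380,180))
c=big(m); T=cast(g,c,.063); r=rect(T); print("cheese",r, "board frame",tob(np.array([r[0]])/1000))
h=mask(im,(50,60,40),(95,255,255),(360,200,420,260)); print("handle top face?",[rect(cast(g,big(h),z)) for z in(.115,.04)])
k=mask(im,(10,80,75),(25,255,255),(325,195,410,255)); c=big(k);r=cast(g,c,.04)
print("foot top ext in board dirs", (r[:,:2]@ex).min(),(r[:,:2]@ex).max(),(r[:,:2]@ey).min(),(r[:,:2]@ey).max())
a=r[(c[:,0]<375)]; print("cheek",rect(a)); b=r[(c[:,1]<230)]; print("heel",rect(b))
np.savez("b.npz",B=B,th=th)
w=mask(im,(0,40,0),(20,255,70),(195,215,240,255)); print("mill",rect(cast(g,big(w),0.05)))
E
python3 meas.py
python3 - <<'E'
from h import *
g=get_image("side");im=g["color"]
h=mask(im,(50,60,30),(95,255,255),(350,140,400,200));c=big(h);print(c.min(0),c.max(0))
for r in range(157,190,4):
    q=c[c[:,1]==r][:,0]; print(r,q.min(),q.max())
t=c[c[:,1]<=160]; print(cast(g,[t.mean(0)],.115))
E
```

```text
fence dir deg -2.4930232 near -2.5072436
width fence-near (150) 0.14888386
len (480) 0.4761043193493759
board origin [ 0.60016512 -0.00218131] yaw -2.4930232
cheese (array([605.9, -43.6]), array([ 59.9, 100.8]), 6.36) board frame [[  7.53106736 -41.13003748]]
handle top face? [(array([ 405.7, -154.9]), array([17.7, 18.1]), 87.76), (array([ 413.4, -166.6]), array([19.1, 19.5]), 87.76)]
foot top ext in board dirs 0.40532674225537757 0.4291415633772762 -0.12843248349977707 -0.03917387102616752
cheek (array([414.2, -93.7]), array([73.7, 19.3]), 82.89)
heel (array([425.2, -76.8]), array([34. ,  2.1]), 89.27)
mill (array([412.1, 205.2]), array([64.2, 45.4]), 62.99)
[371 159] [380 164]Traceback (most recent call last):
  File "<stdin>", line 5, in <module>
    return umr_minimum(a, axis, None, out, keepdims, initial, where)
ValueError: zero-size array to reduction operation minimum which has no identity
```

>>> move_arm(increments=[[[4,-5,1,0,0,8,1],[8,-9.5,2,0,0,16,1],[12,-14,2.5,0,0,24,1],[16,-19,3,0,0,32.8,1],[20,-24,3,0,0,32.8,1],[24,-29,3,0,0,32.8,1],[27,-32.5,3,0,0,32.8,1],[29.85,-35.8,3,0,0,32.8,1],[29.85,-35.8,3,0,0,32.8,1],[29.85,-35.8,3,0,0,32.8,1]]])

```text
clock: 1.25
position: [0.407, -0.1526, 0.1977]
ee_rot: [-0.0, 0.998, -0.06, 0.0]
contact_force: [-0.5, -1.7, -1.1]
finger_gap: 0.094
grasp_force: 0.0
```

```bash
cat >> h.py <<'E'
def pose():
    s=observe(); w,x,y,z=s["ee_rot"]; from scipy.spatial.transform import Rotation as Q
    R=Q.from_quat([x,y,z,w]).as_matrix(); return s,np.array(s["position"]),R
def go(xyz,yaw):
    "shift in cm in tool axes, and turn (rotvec deg) to reach xyz with tool x at yaw, z down"
    from scipy.spatial.transform import Rotation as Q
    s,p,R=pose(); c,d=np.cos(np.radians(yaw)),np.sin(np.radians(yaw))
    G=np.array([[c,d,0],[d,-c,0],[0,0,-1]]); 
    print("clock %.2f pos %s yaw %.2f F %s gap %.4f"%(s["clock"],p.round(4),np.degrees(np.arctan2(R[1,0],R[0,0])),np.round(s["contact_force"],1),s["finger_gap"]))
    print("shift",(R.T@(np.array(xyz)-p)*100).round(2),"turn",np.degrees(Q.from_matrix(R.T@G).as_rotvec()).round(2))
E
python3 - <<'E'
from h import *
go([.406,-.156,.075],-7.1)
g=get_image("side");cv2.imwrite("pics/s1.png",cv2.resize(g["color"][80:280,240:480],None,fx=3,fy=3,interpolation=cv2.INTER_CUBIC))
im=g["color"]; h=mask(im,(45,50,20),(95,255,255),(350,140,400,200));c=big(h);print(c.min(0),c.max(0))
P=lambda z:np.array([[.406,-.156,z]])
print(proj(g,P(.115)),proj(g,P(.04)))
E
```

```text
clock 1.25 pos [ 0.407  -0.1526  0.1977] yaw -6.92 F [-0.5 -1.7 -1.1] gap 0.0940
shift [-0.06  0.35 12.27] turn [-0.02 -0.03  0.18]
[371 158] [380 172]
[[376.1895865 160.9847942]] [[371.45923066 186.74587912]]
```

View pics/s1.png

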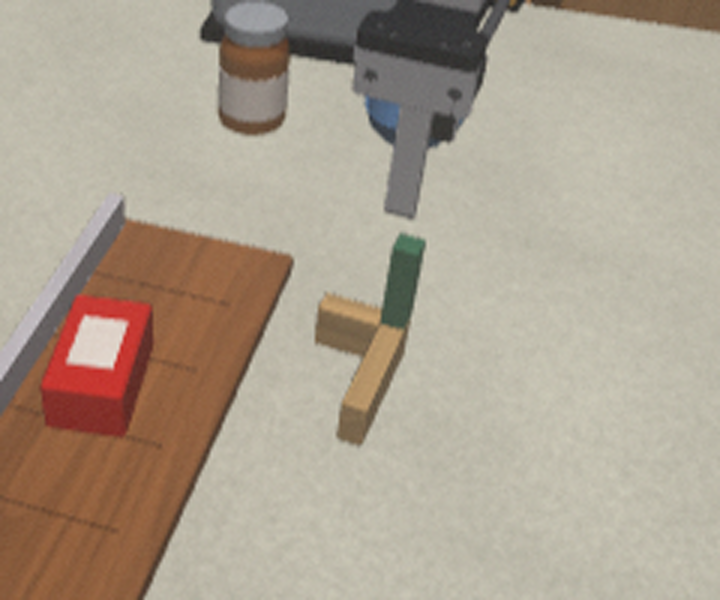

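The gripper is above the handle. The handle top is at crop (410,242), or pixel (376.6,160.7), which matches the predicted (376.2,161.0), so I can descend.

>>> move_arm(increments=[[[-0.1,0.35,4,0,0,0.2,1],[-0.1,0.35,7,0,0,0.2,1],[-0.1,0.35,10,0,0,0.2,1],[-0.1,0.35,12.2,0,0,0.2,1],[-0.1,0.35,12.2,0,0,0.2,1],[-0.1,0.35,12.2,0,0,0.2,0.1],[-0.1,0.35,12.2,0,0,0.2,0.1],[-0.1,0.35,12.2,0,0,0.2,0.1],[-0.1,0.35,12.2,0,0,0.2,0.1],[-0.1,0.35,12.2,0,0,0.2,0.1]]], newtons=55)

```text
clock: 2.3
position: [0.4052, -0.1599, 0.076]
ee_rot: [0.0, 0.998, -0.064, 0.0]
contact_force: [0.1, 0.3, 0.1]
finger_gap: 0.0573
grasp_force: 0.0
```

>>> move_arm(increments=[[[0,0,0,0,0,0,0.05],[0,0,0,0,0,0,0.05],[0,0,0,0,0,0,0.05],[0,0,-0.4,0,0,0,0.05],[0,0,-1,0,0,0,0.05],[0,0,-2,0,0,0,0.05],[0,0,-3,0,0,0,0.05],[0,0,-4,0,0,0,0.05],[0,0,-4,0,0,0,0.05],[0,0,-4,0,0,0,0.05]]])

```text
clock: 3.3
position: [0.405, -0.1599, 0.1158]
ee_rot: [0.0, 0.998, -0.064, 0.0]
contact_force: [-0.2, -0.1, -1.4]
finger_gap: 0.0195
grasp_force: 54.9
```

Run:
```python
from h import *
go([.405,-.16,.0955],-2.5)
g=get_image("top");im=g["color"];cv2.imwrite("pics/t2.png",cv2.resize(im[120:280,280:440],None,fx=3.5,fy=3.5,interpolation=cv2.INTER_CUBIC))
s,p,R=pose()
k=mask(im,(10,80,75),(25,255,255),(300,195,430,255));k2=[c for c in cv2.findContours(k,cv2.RETR_EXTERNAL,cv2.CHAIN_APPROX_NONE)[0] if cv2.contourArea(c)>20]
for c in k2:
    W=cast(g,c[:,0],.0798); q=(W-p)@R*1000; print(c[:,0].min(0),c[:,0].max(0),q.min(0).round(1),q.max(0).round(1),rect(W))
```

```text
clock 3.30 pos [ 0.405  -0.1599  0.1158] yaw -7.35 F [-0.2 -0.1 -1.4] gap 0.0195
shift [-0.    0.01  2.03] turn [ 0.01 -0.05 -4.85]
[342 226] [353 236] [ -11.3 -101.1   35.7] [  9.4 -79.4  35.7] (array([415.4, -70.1]), array([21.5, 20.6]), 81.39)
```

View pics/t2.png

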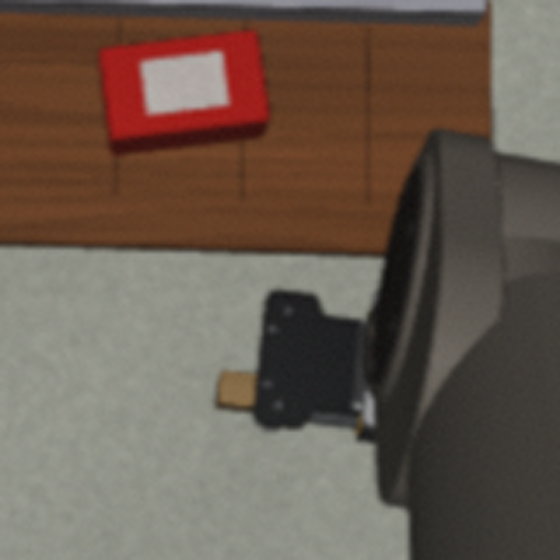

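The cheek end shows at crop (237,390). Its centre is about 1 mm towards tool −x and it ends about 101 mm out, so the grip is straight and centred. The cheese has not moved.

```bash
cat >> h.py <<'E'
def gob(x,y,z,rel=0):
    "TCP target so that the pusher origin is at board-frame x,y (mm)"
    d=np.load("b.npz"); B,th=d["B"],d["th"]; ex=np.array([np.cos(th),np.sin(th)]); ey=np.array([-ex[1],ex[0]])
    s,p,R=pose(); q=p[:2]-B; print("pusher now in board %.1f %.1f"%(q@ex*1000-1,q@ey*1000))
    w=B+ex*(x+1)/1000+ey*y/1000; go([w[0],w[1],z],np.degrees(th)+rel)
E
python3 -c "
from h import *
gob(-45,-115,.0957)"
```

```text
pusher now in board -189.3 -166.0
clock 3.35 pos [ 0.4048 -0.1598  0.1155] yaw -7.35 F [ 0.4 -0.  -1.3] gap 0.0199
shift [13.95 -6.3   1.98] turn [-0.   -0.01 -4.86]
```

>>> move_arm(increments=[[[2.5,-1.2,0,0,0,-1.5,0.05],[5,-2.4,0,0,0,-3,0.05],[8,-3.7,0,0,0,-4.86,0.05],[11,-5,0,0,0,-4.86,0.05],[13,-5.9,0,0,0,-4.86,0.05],[13.95,-6.3,0.3,0,0,-4.86,0.05],[13.95,-6.3,1,0,0,-4.86,0.05],[13.95,-6.3,1.6,0,0,-4.86,0.05],[13.95,-6.3,1.9,0,0,-4.86,0.05],[13.95,-6.3,1.9,0,0,-4.86,0.05]]])

```text
clock: 4.35
position: [0.5512, -0.1154, 0.0991]
ee_rot: [0.0, 1.0, -0.022, 0.001]
contact_force: [-13.7, 5.7, 50.0]
finger_gap: 0.0198
grasp_force: 55.0
```

Run:
```python
from h import *
gob(-5,-115,.0957)
g=get_image("side");cv2.imwrite("pics/s2.png",cv2.resize(g["color"][110:310,190:430],None,fx=3,fy=3,interpolation=cv2.INTER_CUBIC))
```

```text
pusher now in board -45.0 -115.3
clock 4.35 pos [ 0.5512 -0.1154  0.0991] yaw -2.51 F [-13.7   5.7  50. ] gap 0.0198
shift [ 4.   -0.03  0.35] turn [ 0.01 -0.13 -0.02]
```

View pics/s2.png

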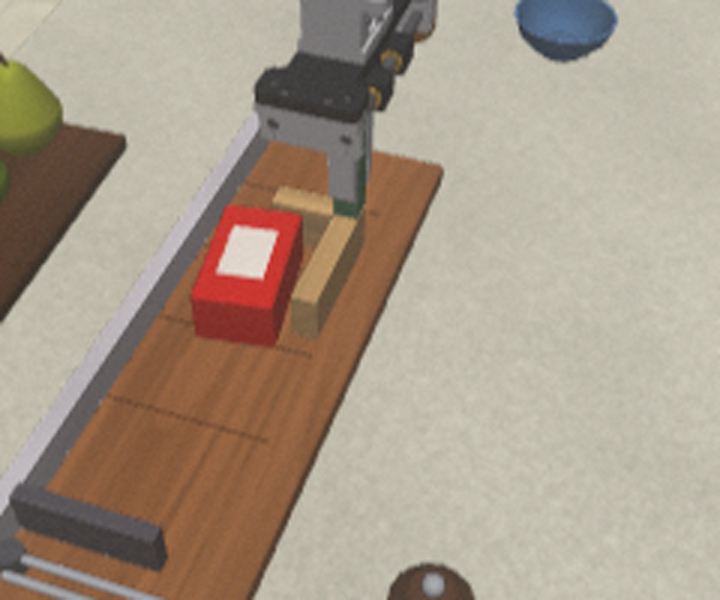

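The cheek stands beside the cheese and the heel is behind it, both clear of it. But the foot is bearing on the board with about 50 N, so it sits lower in the grip than assumed. I'll raise it.

>>> move_arm(increments=[[[0,0,-0.2,0,0,0,0.05],[0,0,-0.3,0,0,0,0.05],[0,0,-0.3,0,0,0,0.05]]])

```text
clock: 4.7
position: [0.5501, -0.1158, 0.0993]
ee_rot: [0.0, 1.0, -0.022, -0.001]
contact_force: [-4.7, 0.0, 10.0]
finger_gap: 0.0199
grasp_force: 55.0
```

Run:
```python
from h import *
gob(-5,-115,.0997)
print(observe()["moment"])
```

```text
pusher now in board -46.0 -115.7
clock 4.70 pos [ 0.5501 -0.1158  0.0993] yaw -2.54 F [-4.7  0.  10. ] gap 0.0199
shift [ 4.1  -0.07 -0.04] turn [ 0.01  0.06 -0.04]
[-0.13007596  1.00068268 -0.03871355]
```

>>> move_arm(increments=[[[0,0,-0.15,0,0,0,0.05],[0,0,-0.2,0,0,0,0.05],[0,0,-0.2,0,0,0,0.05]]])

```text
clock: 5.0
position: [0.5511, -0.1153, 0.1012]
ee_rot: [-0.0, 1.0, -0.022, -0.0]
contact_force: [-0.3, 0.5, -1.3]
finger_gap: 0.0196
grasp_force: 55.0
```

Run:
```python
from h import *
gob(-5,-115,.101)
g=get_image("side");im=g["color"];cv2.imwrite("pics/s3.png",cv2.resize(im[150:240,260:340],None,fx=7,fy=6.6,interpolation=cv2.INTER_CUBIC))
```

```text
pusher now in board -45.1 -115.1
clock 5.00 pos [ 0.5511 -0.1153  0.1012] yaw -2.50 F [-0.3  0.5 -1.3] gap 0.0196
shift [ 4.01 -0.01  0.02] turn [-0.    0.02 -0.  ]
```

View pics/s3.png

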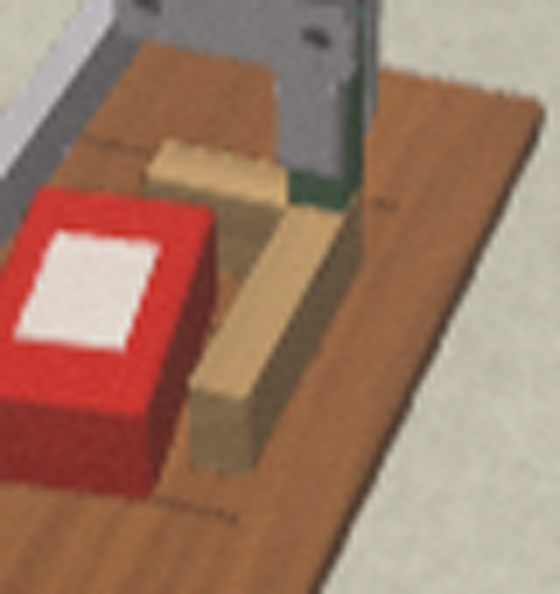

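The pusher hovers clear of the board (force about 0) and beside the cheese. It leans slightly in the grip but not enough to matter. Now I press towards the fence.

>>> move_arm(increments=[[[0.4,0,0,0,0,0,0.05],[0.8,0,0,0,0,0,0.05],[1.2,0,0,0,0,0,0.05],[1.6,0,0,0,0,0,0.05],[2.0,0,0,0,0,0,0.05],[2.4,0,0,0,0,0,0.05],[2.7,0,0,0,0,0,0.05],[3.0,0,0,0,0,0,0.05],[3.3,0,0,0,0,0,0.05],[3.5,0,0,0,0,0,0.05]]])

```text
clock: 6.05
position: [0.5865, -0.1168, 0.1015]
ee_rot: [0.0, 1.0, -0.022, 0.0]
contact_force: [-1.6, 0.3, -1.8]
finger_gap: 0.02
grasp_force: 55.0
```

>>> move_arm(increments=[[[0.05,0,0,0,0,0,0.05],[0.1,0,0,0,0,0,0.05],[0.15,0,0,0,0,0,0.05],[0.2,0,0,0,0,0,0.05],[0.2,0,0,0,0,0,0.05]]])

```text
clock: 6.55
position: [0.5883, -0.1168, 0.1015]
ee_rot: [-0.0, 1.0, -0.022, 0.0]
contact_force: [-1.3, 0.3, -1.9]
finger_gap: 0.0198
grasp_force: 55.0
```

```bash
cat > ch.py <<'E'
from h import *
import sys
d=np.load("b.npz"); B,th=d["B"],d["th"]; ex=np.array([np.cos(th),np.sin(th)]); ey=np.array([-ex[1],ex[0]])
# camera-side check of the red top face at z=.063 in board frame
for n in("top","side"):
    g=get_image(n);im=g["color"]
    m=mask(im,(0,150,75 if n=="top" else 110),(6,255,255)); m=cv2.morphologyEx(m,cv2.MORPH_CLOSE,np.ones((3,3)))
    c=big(m);r=cv2.minAreaRect((cast(g,c,.063)[:,:2]*1000).astype(np.float32)); q=(np.array(r[0])/1000-B)*1000
    print(n,"cheese board xy",(q@ex).round(1),(q@ey).round(1),"size",np.round(r[1],1),"ang rel",round(r[2]-np.degrees(th),1))
gob(-5,-115,.1012)
E
python3 ch.py
```

```text
top cheese board xy 26.2 -12.3 size [32.6 68.3] ang rel 89.3
side cheese board xy 28.8 -27.0 size [ 69.5 136.7] ang rel 9.0
pusher now in board -7.9 -115.0
clock 6.65 pos [ 0.5883 -0.1168  0.1015] yaw -2.49 F [-1.3 -0.4 -1.4] gap 0.0199
shift [ 0.29 -0.    0.03] turn [-0.   -0.01  0.01]
```

>>> move_arm(increments=[[[0.05,0,0,0,0,0,0.05],[0.1,0,0,0,0,0,0.05],[0.15,0,0,0,0,0,0.05],[0.2,0,0,0,0,0,0.05],[0.25,0,0,0,0,0,0.05],[0.25,0,0,0,0,0,0.05]]])

```text
clock: 7.25
position: [0.5896, -0.1169, 0.1013]
ee_rot: [-0.0, 1.0, -0.022, -0.001]
contact_force: [-9.6, 0.0, 3.7]
finger_gap: 0.0198
grasp_force: 55.0
```

>>> move_arm(increments=[[[0.05,0,0,0,0,0,0.05],[0.1,0,0,0,0,0,0.05],[0.1,0,0,0,0,0,0.05]]])

```text
clock: 7.55
position: [0.5898, -0.1169, 0.1011]
ee_rot: [-0.0, 1.0, -0.022, -0.002]
contact_force: [-13.7, 0.4, 5.2]
finger_gap: 0.0198
grasp_force: 55.0
```

>>> move_arm(increments=[[[0.05,0,0,0,0,0,0.05],[0.1,0,0,0,0,0,0.05],[0.1,0,0,0,0,0,0.05]]])

```text
clock: 7.85
position: [0.59, -0.117, 0.1009]
ee_rot: [-0.0, 1.0, -0.022, -0.003]
contact_force: [-17.3, 1.3, 8.8]
finger_gap: 0.0198
grasp_force: 55.0
```

>>> move_arm(increments=[[[-0.15,0,0,0,0,0,0.05],[-0.28,0,0,0,0,0,0.05],[-0.28,0,0,0,0,0,0.05]]])

```text
clock: 8.15
position: [0.5895, -0.1168, 0.1013]
ee_rot: [-0.0, 1.0, -0.022, -0.0]
contact_force: [-5.3, 0.4, -1.6]
finger_gap: 0.0198
grasp_force: 55.0
```

Run:
```python
from h import *
gob(-5,-105,.1015)
g=get_image("side");im=g["color"];cv2.imwrite("pics/s4.png",cv2.resize(im[130:250,220:340],None,fx=5,fy=5,interpolation=cv2.INTER_CUBIC))
```

```text
pusher now in board -6.7 -115.0
clock 8.15 pos [ 0.5895 -0.1168  0.1013] yaw -2.49 F [-5.3  0.4 -1.6] gap 0.0198
shift [ 0.17 -1.   -0.02] turn [-0.01  0.05  0.  ]
```

View pics/s4.png

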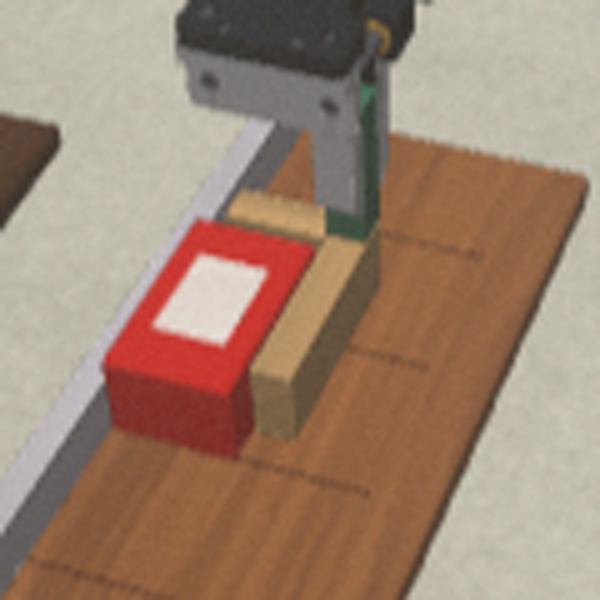

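The cheese is flush along the fence with the cheek against it, and the heel is a little behind its −y end. Now I slide it along +y (tool −y).

>>> move_arm(increments=[[[0,-0.2,0,0,0,0,0.05],[0,-0.5,0,0,0,0,0.05],[0,-0.9,0,0,0,0,0.05],[0,-1.3,0,0,0,0,0.05],[0,-1.7,0,0,0,0,0.05],[0,-2.1,0,0,0,0,0.05],[0,-2.5,0,0,0,0,0.05],[0,-3,0,0,0,0,0.05],[0,-3.5,0,0,0,0,0.05],[0,-4,0,0,0,0,0.05]]])

```text
clock: 9.2
position: [0.591, -0.0782, 0.1013]
ee_rot: [0.001, 1.0, -0.022, -0.001]
contact_force: [-8.2, -6.4, -2.0]
finger_gap: 0.0196
grasp_force: 55.0
```

```bash
python3 -c "
from h import *
gob(-5.5,70,.1015)"
```

```text
pusher now in board -6.8 -76.4
clock 9.20 pos [ 0.591  -0.0782  0.1013] yaw -2.56 F [-8.2 -6.4 -2. ] gap 0.0196
shift [  0.11 -14.64  -0.04] turn [ 0.08  0.07 -0.06]
```

>>> move_arm(increments=[[[-0.03,-0.4,0,0,0,0,0.05],[-0.06,-0.9,0,0,0,0,0.05],[-0.08,-1.4,0,0,0,0,0.05],[-0.08,-1.9,0,0,0,0,0.05],[-0.08,-2.4,0,0,0,0,0.05],[-0.08,-2.9,0,0,0,0,0.05],[-0.08,-3.4,0,0,0,0,0.05],[-0.08,-3.9,0,0,0,0,0.05],[-0.08,-4.4,0,0,0,0,0.05],[-0.08,-5,0,0,0,0,0.05]]])

```text
clock: 10.2
position: [0.5931, -0.0266, 0.1015]
ee_rot: [-0.0, 1.0, -0.022, 0.0]
contact_force: [-1.5, -1.7, -3.2]
finger_gap: 0.0198
grasp_force: 55.0
```

```bash
python3 -c "
from h import *
gob(-5.5,70,.1015)"
```

```text
pusher now in board -7.0 -24.7
clock 10.20 pos [ 0.5931 -0.0266  0.1015] yaw -2.50 F [-1.5 -1.7 -3.2] gap 0.0198
shift [ 0.15 -9.47  0.  ] turn [-0. -0. -0.]
```

>>> move_arm(increments=[[[0.04,-0.4,0,0,0,0,0.05],[0.05,-0.9,0,0,0,0,0.05],[0.05,-1.4,0,0,0,0,0.05],[0.05,-1.9,0,0,0,0,0.05],[0.05,-2.4,0,0,0,0,0.05],[0.05,-2.9,0,0,0,0,0.05],[0.05,-3.4,0,0,0,0,0.05],[0.05,-3.9,0,0,0,0,0.05],[0.05,-4.4,0,0,0,0,0.05],[0.05,-5,0,0,0,0,0.05]]])

```text
clock: 11.2
position: [0.5953, 0.0227, 0.1014]
ee_rot: [0.0, 1.0, -0.022, -0.001]
contact_force: [-4.7, -5.3, -1.4]
finger_gap: 0.0198
grasp_force: 55.0
```

Run:
```python
from h import *
gob(-5.5,70,.1015)
g=get_image("side");im=g["color"];cv2.imwrite("pics/s5.png",cv2.resize(im[160:310,170:320],None,fx=4,fy=4,interpolation=cv2.INTER_CUBIC))
```

```text
pusher now in board -7.0 24.7
clock 11.20 pos [0.5953 0.0227 0.1014] yaw -2.51 F [-4.7 -5.3 -1.4] gap 0.0198
shift [ 0.15 -4.53 -0.02] turn [ 0.04  0.06 -0.02]
```

View pics/s5.png

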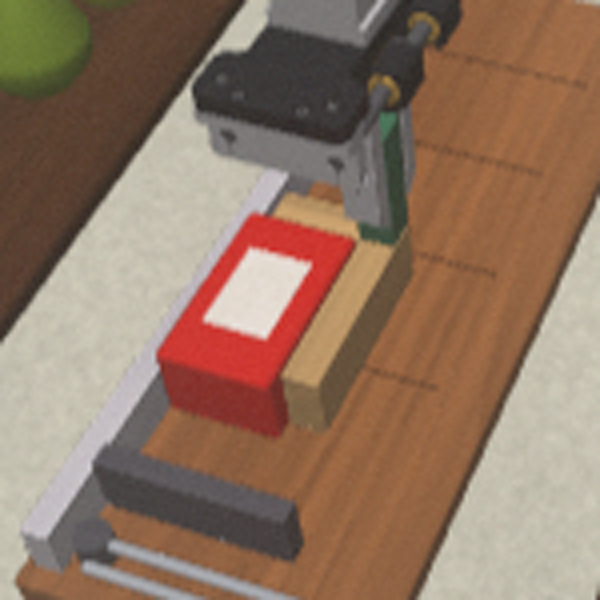

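The cheese is flush in the notch and against the fence, about 45 mm short of the stop.

>>> move_arm(increments=[[[0,-0.4,0,0,0,0,0.05],[0,-0.8,0,0,0,0,0.05],[0,-1.2,0,0,0,0,0.05],[0,-1.6,0,0,0,0,0.05],[0,-2.0,0,0,0,0,0.05],[0,-2.4,0,0,0,0,0.05],[0,-2.8,0,0,0,0,0.05],[0,-3.2,0,0,0,0,0.05],[0,-3.5,0,0,0,0,0.05],[0,-3.8,0,0,0,0,0.05]]])

```text
clock: 12.25
position: [0.5969, 0.0605, 0.1014]
ee_rot: [0.0, 1.0, -0.022, -0.001]
contact_force: [-5.5, -4.7, -0.6]
finger_gap: 0.0195
grasp_force: 55.0
```

>>> move_arm(increments=[[[0,-0.1,0,0,0,0,0.05],[0,-0.2,0,0,0,0,0.05],[0,-0.3,0,0,0,0,0.05],[0,-0.4,0,0,0,0,0.05],[0,-0.4,0,0,0,0,0.05]]])

```text
clock: 12.75
position: [0.5971, 0.0646, 0.1014]
ee_rot: [0.0, 1.0, -0.022, -0.001]
contact_force: [-6.4, -4.0, -0.6]
finger_gap: 0.0196
grasp_force: 55.0
```

>>> move_arm(increments=[[[0,-0.1,0,0,0,0,0.05],[0,-0.2,0,0,0,0,0.05],[0,-0.2,0,0,0,0,0.05]]])

```text
clock: 13.05
position: [0.5971, 0.0666, 0.1014]
ee_rot: [0.0, 1.0, -0.022, -0.001]
contact_force: [-5.4, -4.2, -1.7]
finger_gap: 0.0197
grasp_force: 55.0
```

>>> move_arm(increments=[[[0,-0.1,0,0,0,0,0.05],[0,-0.2,0,0,0,0,0.05],[0,-0.2,0,0,0,0,0.05]]])

```text
clock: 13.35
position: [0.5972, 0.0678, 0.1014]
ee_rot: [0.001, 1.0, -0.022, -0.001]
contact_force: [-5.5, -8.5, -0.4]
finger_gap: 0.0201
grasp_force: 55.0
```

>>> move_arm(increments=[[[0,-0.1,0,0,0,0,0.05],[0,-0.2,0,0,0,0,0.05],[0,-0.2,0,0,0,0,0.05]]])

```text
clock: 13.65
position: [0.5972, 0.0679, 0.1014]
ee_rot: [0.002, 1.0, -0.023, -0.001]
contact_force: [-8.0, -15.8, 3.1]
finger_gap: 0.0201
grasp_force: 55.0
```

>>> move_arm(increments=[[[-0.1,0.15,0,0,0,0,0.05],[-0.2,0.3,0,0,0,0,0.05],[-0.4,0.5,0,0,0,0,0.05],[-0.8,0.9,0,0,0,0,0.05],[-1.4,1.5,0,0,0,0,0.05],[-2.4,2.3,-0.3,0,0,0,0.05],[-3.5,3.2,-1,0,0,0,0.05],[-4.5,4.2,-2,0,0,0,0.05],[-5.5,5.2,-3,0,0,0,0.05],[-5.5,5.2,-3,0,0,0,0.05]]])

```text
clock: 14.65
position: [0.54, 0.0195, 0.1336]
ee_rot: [0.0, 1.0, -0.023, 0.001]
contact_force: [-0.3, -0.2, -1.4]
finger_gap: 0.0198
grasp_force: 55.0
```

Run:
```python
from h import *
go([.425,-.14,.0825],-2.5)
d=np.load("b.npz"); B,th=d["B"],d["th"]; ex=np.array([np.cos(th),np.sin(th)]); ey=np.array([-ex[1],ex[0]])
g=get_image("side");im=g["color"]
for v in(90,110,130):
    m=mask(im,(0,150,v),(6,255,255)); m=cv2.morphologyEx(m,cv2.MORPH_CLOSE,np.ones((9,9)))
    c=big(m);hull=cv2.convexHull(c)[:,0];W=cast(g,c,.063);r=cv2.minAreaRect((W[:,:2]*1000).astype(np.float32)); q=(np.array(r[0])/1000-B)*1000
    print(v,(q@ex).round(1),(q@ey).round(1),np.round(r[1],1),round(r[2]-np.degrees(th),1))
```

```text
clock 14.65 pos [0.54   0.0195 0.1336] yaw -2.60 F [-0.3 -0.2 -1.4] gap 0.0198
shift [-10.78  16.46   5.09] turn [ 0.02 -0.13 -0.1 ]
90 23.7 132.4 [103.8  74.5] 90.0
110 23.8 132.3 [103.8  74.5] 90.2
130 31.4 132.0 [103.1  59.5] 90.3
```

>>> move_arm(increments=[[[-2,3,0,0,0,0,0.05],[-4,6,0,0,0,0,0.05],[-6,9,0,0,0,0,0.05],[-8,12,0,0,0,0,0.05],[-10,15,0,0,0,0,0.05],[-10.8,16.5,0.5,0,0,0,0.05],[-10.8,16.5,2,0,0,0,0.05],[-10.8,16.5,3.5,0,0,0,0.05],[-10.8,16.5,4.5,0,0,0,0.05],[-10.8,16.5,4.8,0,0,0,0.05]]])

```text
clock: 15.7
position: [0.4253, -0.1384, 0.0826]
ee_rot: [-0.0, 1.0, -0.021, -0.001]
contact_force: [0.1, -0.0, -0.7]
finger_gap: 0.0198
grasp_force: 55.0
```

>>> move_arm(increments=[[[0,0,0.1,0,0,0,0.05],[0,0,0.2,0,0,0,0.05],[0,0,0.2,0,0,0,0.05]]])

```text
clock: 16.0
position: [0.4259, -0.1387, 0.0818]
ee_rot: [0.0, 1.0, -0.022, 0.0]
contact_force: [-0.5, 0.1, -1.1]
finger_gap: 0.0199
grasp_force: 55.0
```

```bash
cat > top.py <<'E'
from h import *
import sys
d=np.load("b.npz"); B,th=d["B"],d["th"]; ex=np.array([np.cos(th),np.sin(th)]); ey=np.array([-ex[1],ex[0]])
g=get_image("top");im=g["color"]
m=mask(im,(0,150,75),(6,255,255),(205,110,380,190));c=big(m);W=cast(g,c,.063);r=cv2.minAreaRect((W[:,:2]*1000).astype(np.float32)); q=(np.array(r[0])/1000-B)*1000
print((q@ex).round(1),(q@ey).round(1),np.round(r[1],1),"yaw rel",round(r[2]-np.degrees(th),1))
if len(sys.argv)>1: cv2.imwrite(sys.argv[1],cv2.resize(im[100:260,190:430],None,fx=3.3,fy=3.3,interpolation=cv2.INTER_CUBIC))
E
python3 top.py
```

```text
31.9 129.3 [99.8 59.2] yaw rel 89.7
```

Run:
```python
from h import *
d=np.load("b.npz"); B,th=d["B"],d["th"]; ex=np.array([np.cos(th),np.sin(th)]); ey=np.array([-ex[1],ex[0]])
g=get_image("top");im=g["color"].astype(float)
gray=cv2.cvtColor(g["color"],cv2.COLOR_BGR2GRAY).astype(float)
m=mask(g["color"],(0,150,75),(6,255,255),(205,110,380,190));c=big(m);print(c.min(0),c.max(0))
rb=im[...,2]-im[...,0]
def cross(v,lev): # first subpixel crossing
    i=int(np.argmax((v[:-1]-lev)*(v[1:]-lev)<=0)); return i+(lev-v[i])/(v[i+1]-v[i])
x0,x1=c[:,0].min()+4,c[:,0].max()-4
far,near=[],[]
for col in range(x0,x1):
    v=rb[108:135,col]; far.append((col,108+cross(v,(v[0:3].mean()+120)/2)))
P=cast(g,far,.063)[:,:2]-B
print("red far edge x",np.round(P@ex*1000,1)[::4])
print(np.round(rb[108:150,(x0+x1)//2])); print(np.round(gray[108:150,(x0+x1)//2])); print(np.round(gray[108:130,x1+25]))
F=[(col,113+cross(gray[113:130,col],90)) for col in range(x1+15,x1+60)]
Q=cast(g,F,.048)[:,:2]-B; print("fence x",np.round(Q@ex*1000,1)[::4])
```

```text
[230 117] [277 144]
red far edge x [62.3 62.2 62.3 62.2 62.5 62.5 62.7 62.4 62.4 62.3]
[  9.   9.   9.   8.   5.  -7.  -8.  -9.   9.  78. 129. 133. 130.  96.
  43.  13.   9.  10.  11.  10.  10.  11.  11.  12.  11.  10.  10.  11.
  20.  68. 125. 136. 134. 131. 111.  70.  47.  46.  44.  45.  53.  58.]
[149. 148. 146. 141. 133. 141. 144. 143. 133.  91.  69.  70.  74.  96.
 144. 169. 173. 174. 176. 172. 171. 173. 174. 174. 173. 171. 171. 174.
 160. 113.  77.  70.  74.  70.  62.  43.  35.  33.  34.  38.  53.  69.]
[148. 146. 148. 149. 147. 142. 144. 143. 144. 145. 148. 131.  75.  53.
  57.  59.  66.  72.  73.  70.  66.  64.]
fence x [63.3 63.4 63.8 64.2 64.3 64.3 64.3 63.6 63.5 63.2 63.4 63.9]
```

>>> move_arm(increments=[[[0,0,0.1,0,0,0,0.05],[0,0,0.2,0,0,0,0.05],[0,0,0.2,0,0,0,0.05]]])

```text
clock: 16.4
position: [0.4259, -0.1388, 0.0811]
ee_rot: [0.0, 1.0, -0.022, 0.0]
contact_force: [-13.4, 3.4, 42.6]
finger_gap: 0.02
grasp_force: 55.0
```

>>> move_arm(increments=[[[0,0,0.1,0,0,0,0.05],[0,0,0.1,0,0,0,0.05]]])

```text
clock: 16.6
position: [0.4261, -0.1388, 0.0809]
ee_rot: [0.0, 1.0, -0.022, 0.001]
contact_force: [-20.1, 5.8, 65.0]
finger_gap: 0.0199
grasp_force: 55.0
```

>>> move_arm(increments=[[[0,0,-0.2,0,0,0,0.05],[0,0,-0.25,0,0,0,0.05],[0,0,-0.25,0,0,0,0.05]]])

```text
clock: 16.9
position: [0.4256, -0.1388, 0.081]
ee_rot: [-0.0, 1.0, -0.022, 0.0]
contact_force: [-0.7, -0.2, 0.1]
finger_gap: 0.02
grasp_force: 55.0
```

>>> move_arm(increments=[[[0,0,0,0,0,0,0.25],[0,0,0,0,0,0,0.3],[0,0,0,0,0,0,0.45],[0,0,0,0,0,0,0.6],[0,0,0,0,0,0,0.8],[0,0,0,0,0,0,0.8],[0,0,0,0,0,0,0.8],[0,0,0,0,0,0,0.8],[0,0,0,0,0,0,0.8]]])

```text
clock: 17.8
position: [0.4255, -0.1387, 0.081]
ee_rot: [-0.0, 1.0, -0.022, -0.0]
contact_force: [0.1, 0.9, 0.4]
finger_gap: 0.0747
grasp_force: 0.0
```

>>> move_arm(increments=[[[0,0,-1,0,0,0,0.8],[0,0,-3,0,0,0,0.8],[0,0,-6,0,0,0,0.8],[0,0,-9,0,0,0,0.8],[0,0,-12,0,0,0,0.8],[0,4,-12,0,0,0,0.8],[0,9,-12,0,0,0,0.8],[0,14,-12,0,0,0,0.8],[0,19,-12,0,0,0,0.8],[0,24,-12,0,0,0,0.8]]])

```text
clock: 18.8
position: [0.4147, -0.3805, 0.202]
ee_rot: [0.0, 1.0, -0.022, 0.0]
contact_force: [0.9, 0.9, 0.3]
finger_gap: 0.0749
grasp_force: 0.0
```

```bash
python3 top.py pics/t9.png
```

```text
32.5 129.4 [99.2 58. ] yaw rel 89.8
```

View pics/t9.png

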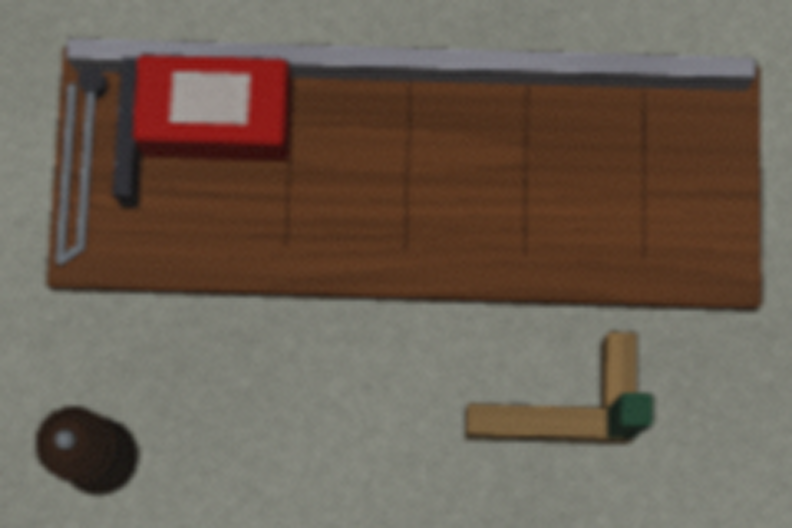

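The cheese sits flush against the fence with its end at the stop (crop 135–288, 57–158). The pusher stands upright off the board, with its handle at (632,410), and the mill is upright at (85,450). Handing in.

```bash
python3 -c "
from plant import *
print(hand_in())"
```

```text
the job is handed in; nothing more can be done
None
```

The job is handed in at about 19 s: the red cheese lies against the fence and up to the stop (within about 2 mm by camera), the pusher stands upright on the bare worktop, and the pepper mill was not touched.

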